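# Fill the empty bay of the charging dock and switch it on

## Task

Get the battery charging dock going again: slide the spare orange pack lying on the bench, contact end first, fully home into whichever bay is empty, and push home any pack in the dock that is not fully in. Only once all three packs are fully home, throw the red lever on top of the dock all the way over to its other side. Leave the multimeter, the wire spool and the screwdriver where they lie.

Things in the scene. Friction and masses are not known exactly. Their poses are not given: they have to be found in the camera images.
- dock: Fixed grey charging dock screwed to the bench: three straight bays side by side, all opening towards its -y. Origin: on the bench surface, middle of the line of bay mouths; z up, +y points into the bays. Aluminium guide rails 8 mm thick, 30 mm high divide the bays, their rounded ends at y = 0. Behind the bays a housing, y = 105 to 175 mm, 218 mm wide, 62 mm high, carries the lever.
- bay0 (a point): Middle of the mouth of the bay at dock x = -70 mm, on the bench. Every bay is 62 mm wide between rails and 105 mm deep (+y), without raised floor: packs slide on the bench itself. At the start one bay is empty (which one varies); each of the other two holds a pack, either fully home or 20 to 38 mm short of home.
- bay1 (a point): The same for the bay at dock x = 0.
- bay2 (a point): The same for the bay at dock x = +70 mm.
- stop (a point): Centre of the flat stop face at the back of the bays (dock y = 105 mm), 20 mm above the bench. A pack is fully home when its nose is against the stop; its tail then sticks out 15 mm in front of the bay's mouth. A roof covers the bays from y = 60 to 105 mm (underside 46 mm, top 62 mm above the bench); from y = 0 to 60 mm they are open above.
- pack_a: A pack that starts in one of the bays. Orange battery pack with a black cap on its tail end and three copper contacts on top at its nose end: 56 mm wide (its x), 120 mm long (its y), 40 mm high, about 0.45 kg, loose. Origin: centre of its underside; +y points to the nose (contact end), z up.
- pack_b: Another pack that starts in one of the bays. Orange battery pack with a black cap on its tail end and three copper contacts on top at its nose end: 56 mm wide (its x), 120 mm long (its y), 40 mm high, about 0.45 kg, loose. Origin: centre of its underside; +y points to the nose (contact end), z up.
- spare: The spare pack, lying flat on the bench in front of the dock, its nose roughly towards the dock (within about 45 degrees). Orange battery pack with a black cap on its tail end and three copper contacts on top at its nose end: 56 mm wide (its x), 120 mm long (its y), 40 mm high, about 0.45 kg, loose. Origin: centre of its underside; +y points to the nose (contact end), z up.
- pack_a_nose (a point): Centre of the nose end face of pack_a, 20 mm above its underside, 60 mm along +y from the origin.
- pack_b_nose (a point): Centre of the nose end face of pack_b, 20 mm above its underside, 60 mm along +y from the origin.
- spare_nose (a point): Centre of the nose end face of spare, 20 mm above its underside, 60 mm along +y from the origin.
- meter: Bystander: yellow handheld multimeter lying flat, 80 x 150 x 39 mm, loose. Origin: centre of its underside.
- spool: Bystander: spool of copper wire standing on its flange, 72 mm diameter, 55 mm high, loose. Origin: centre of its underside.
- screwdriver: Bystander: red-handled screwdriver lying along its x, 200 mm long, loose. Origin: under its middle.
- charge_lever (a joint): Red toggle lever on top of the dock housing. It pivots about an axis parallel to the dock's y and stays where it is left. 0 = off, leaning 0.5 rad towards the dock's -x; 1.0 rad = on, leaning 0.5 rad towards the dock's +x. Starts at 0 to 0.2.
- charge_lever_tip (a point): Centre of the red ball (26 mm diameter) at the lever's end, 70 mm from the pivot. The pivot lies at dock x = -20, y = 140 mm, 84 mm above the bench; the stem is a 10 mm rod on a grey block 70 x 50 mm whose top is 87 mm above the bench. At mid swing the lever is upright and this point 154 mm above the bench.
Mind the look-alikes: they are no part of the job. What is shaped like the pack_b but pink is not meant.

How it is judged:
By the outcome, as a careful person would: the job done as asked, in the order asked, and still so for the second after the job is handed in, with the robot touching nothing.
It also fails if it takes over 69 s, if anything falls off the work surface, if the arm or the gripper's body presses on something with over 40 N, if the wrist force passes 120 N, or if a joint passes its speed limit or range.

## Robot

A 6-joint arm with a two-finger parallel gripper is mounted at the origin on the work surface. World frame = base frame: x ahead of the robot, y to its left, z up, the work surface at z = 0. Lengths are in mm, angles in degrees, forces in N, time in s.
With the tool pointing down it reaches from about 300 to 850 mm from the base axis. Payload 4.2 kg.
Tool frame: the origin (TCP) lies midway between the tips of the shut fingers; the grasp point (between the pads) lies 19 mm behind it; z points along the fingers, y is the line along which they close (so a half turn about z gives the same grasp; the last joint's range is limited). The gripper opens to 91 mm and grips with 3 to 60 N. Pads are 32 mm wide; open, the fingers measure 118 mm over their backs; the gripper's body (76 mm by 178 mm) begins 60 mm behind the grasp point.
Start: joints at [-69.271, 18.312, 89.639, -0, 72.044, -1.146], TCP at [214.244, -533.613, 213.976] pointing down, gripper open.
Joint ranges: [-177.97, 177.97], [-48.28, 115.42], [12.27, 149.76], [-77.06, 257.06], [2.81, 150.46], [-146.56, 146.56]. Speed limits (degrees/s): [147.25, 147.25, 180, 180, 180, 180].

## Interface

Orientations are given as [roll, pitch, yaw] about the fixed x, y, z axes, in that order (R = Rz(yaw) Ry(pitch) Rx(roll)).
In Python, from workcell import env gives the robot as it stands.
- The arm moves only by the tool send_rows, never from a script. Its argument "steps" is a list that holds one entry, the list of rows, each a list of 5 numbers: the shift along the tool's x, y, z scaled (see below), then the turn about the tool's z scaled (see below), then the opening, from 0 (shut) to 1 (fully open). In form: [[[dx, dy, dz, yaw, fingers], ...]]. A call has 1 to 5 rows; each row shifts and turns the commanded pose from where the row before left it, along the tool's axes as they then stand; what a row does not reach is not made up. The controller multiplies each number of a shift by 0.04 m and each number of a turn by 0.12 rad. A row lasts 1/12 s, in which the tool goes at most 41.7 mm and 7.16 degrees, less where a joint would pass 70% of its speed; a pose out of reach is approached as far as the arm can. A call with a number of a shift or a turn outside -1 to 1 is refused whole. A call with a gripper value outside its range is refused whole. The fingers move at their own pace and stop on an object; "squeeze" is the grip in N (left out, the last holds). Time passes only in rows, so rows that do not move let the fingers close. It gives the time, the measured TCP pose, the force, the opening and the grip force at its end, in the units of the state.
- env.state(): the state, without advancing time (a new reading comes with each control period).
- env.grab_frame(name): name is "scene" or "top"; returns a dict with "pixels" (480x640x3 uint8, red, green, blue), "depth" (480x640 float32, mm along the optical axis (not along the pixel's ray), 0 where there is no reading), "intrinsics" (3x3 intrinsics, pixels), "dist" ([k1, k2, p1, p2, k3] as OpenCV has them; the pictures are not rectified), "cam_to_world" (4x4, takes a point from camera to world coordinates). Camera axes: x right, y down, z forward; pixel columns grow to the right and rows downward; lengths in mm; the calibration is good to about 2 mm. A picture is of the moment at which its call begins.
- env.job_done(): hands the job in; it is judged then, once.
The state is a dict: "time_s": time; "qpos": joint angles; "qvel": joint speeds; "effort": joint torques, N m; "ee_pos": TCP position; "ee_rot": TCP orientation; "force": force on the tool from outside, world axes, zero at the start; "torque": the same for the moment, N m; "gripper_width": finger opening in mm; "gripper_force": force on a finger pad.
Only numpy, scipy, OpenCV 4.12 (cv2) and the standard library are available. Lean on these libraries where they do the work, as an engineer would, in place of code of your own. Each camera call takes 0.05 s, during which the arm holds its last target. There are 200 camera calls.

## Working session

There is one attempt and no reset: what is moved stays moved. The work goes in short steps, Python scripts to look and compute and a tool call to move; the robot and the scene stay as the last step left them, time stands still between calls to the robot, and variables do not carry over. Pictures are saved under pics/ and viewed, at most 10 in all, crops included, and the job is handed in when it is done.

Besides the shell and the picture viewer there is one more tool, called after "Call:" as a command line: name --argument value ..., lists and objects as JSON in quotes. send_rows: Moves the arm, as the interface text tells. Shifts and turns lie within -1 to 1; 1 stands for 0.04 m of shift or 0.12 rad of turn. Its arguments: {"type":"object","properties":{"steps":{"type":"array"},"squeeze":{"type":"number"}},"required":["steps"]}

```bash
mkdir -p pics; ls; cat > h.py <<'E'
from workcell import env
import numpy as np, cv2, pickle
def grab(n,tag):
    f=env.grab_frame(n); pickle.dump(f,open(f'pics/{n}_{tag}.pkl','wb'))
    cv2.imwrite(f'pics/{n}_{tag}.png',f['pixels'][:,:,::-1]); return f
def load(n,tag): return pickle.load(open(f'pics/{n}_{tag}.pkl','rb'))
def ray(f,uv):
    p=cv2.undistortPoints(np.array(uv,float).reshape(-1,1,2),np.array(f['intrinsics'],float),np.array(f['dist'],float)).reshape(-1,2)
    T=np.array(f['cam_to_world']); d=np.c_[p,np.ones(len(p))]@T[:3,:3].T
    return T[:3,3],d
def plane(f,uv,z):
    o,d=ray(f,uv); return o+d*((z-o[2])/d[:,2])[:,None]
def depthpt(f,uv):
    o,d=ray(f,uv); z=np.array([f['depth'][int(round(v)),int(round(u))] for u,v in uv]); return o+d*z[:,None]
def cloud(f):
    h,w=f['depth'].shape; u,v=np.meshgrid(np.arange(w),np.arange(h))
    o,d=ray(f,np.c_[u.ravel(),v.ravel()]); P=o+d*f['depth'].reshape(-1,1); P[f['depth'].ravel()==0]=np.nan
    return P.reshape(h,w,3)
E
python3 - <<'E'
from h import *
for n in('scene','top'):
    f=grab(n,0); print(n,np.round(f['cam_to_world'],3).tolist())
print(env.state())
E
```

```text
pics
scene [[0.068, 0.663, -0.746, 1487.871], [0.998, -0.035, 0.06, -42.846], [0.014, -0.748, -0.663, 907.871], [0.0, 0.0, 0.0, 1.0]]
top [[-0.003, -0.988, 0.154, 434.428], [-1.0, -0.001, -0.025, 36.422], [0.025, -0.154, -0.988, 1194.32], [0.0, 0.0, 0.0, 1.0]]
{'time_s': 0.1, 'qpos': array([-6.92707387e+01,  1.83466886e+01,  8.96983547e+01, -1.13212757e-03,
        7.20434043e+01, -1.14542151e+00]), 'qvel': array([ 0.00566038, -0.03181896, -0.13266477,  0.01298405, -0.04343973,
        0.04018614]), 'effort': array([ 2.11459633e-04, -4.13334024e+01, -2.32510847e+01,  7.28284568e-02,
        4.22334415e-02, -3.58363059e-05]), 'ee_pos': array([ 214.07533825, -533.18769278,  213.22446883]), 'ee_rot': array([-1.79911549e+02, -6.91844377e-04,  2.18750322e+01]), 'force': array([-1.21916602,  0.72561942, -0.47650534]), 'torque': array([ 0.0307878 , -0.00516045,  0.01529038]), 'gripper_force': 0.0, 'gripper_width': 90.99593952721237}
```

View pics/top_0.png

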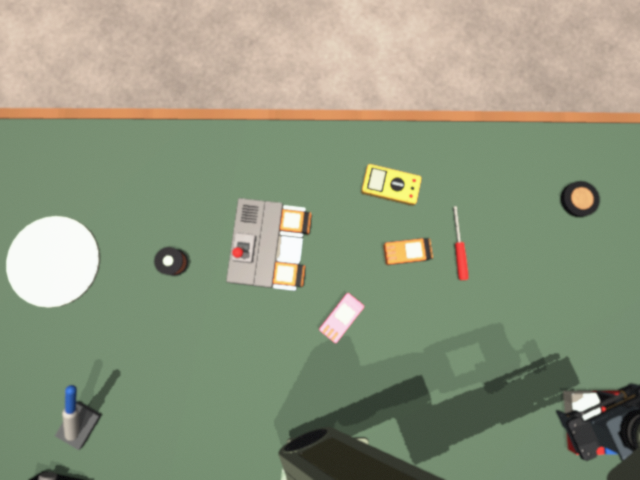

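View pics/scene_0.png

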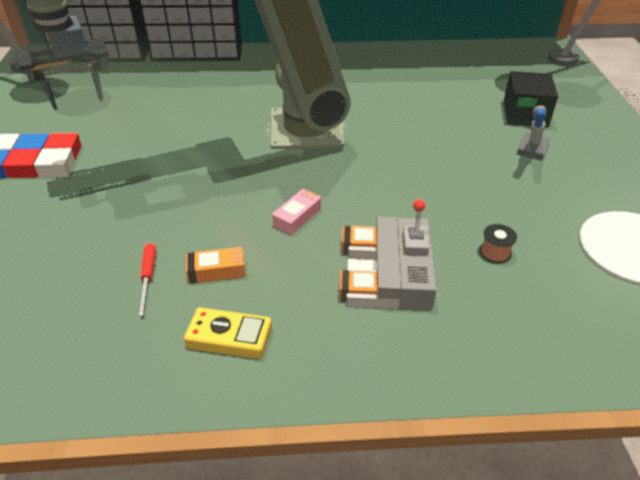

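The top view shows the dock at about (265,245) with its bays opening to the right (world -y). The middle bay (290,250) is empty, with packs above it (295,220) and below it (288,273). The spare is at (408,251), nose left, and the pink decoy is at (342,317). The lever ball is at (238,253).

```bash
python3 - <<'E'
from h import *
f=load('top',0); C=cloud(f); g=load('scene',0); G=cloud(g)
print('bench z',np.nanmedian(C[300:320,200:300,2]))
def rect(P):
    r=cv2.minAreaRect(P[:,:2].astype(np.float32)); return np.round(r[0],1),np.round(r[1],1),round(r[2],1)
for nm,F,CC in(('top',f,C),('scene',g,G)):
    hsv=cv2.cvtColor(F['pixels'],cv2.COLOR_RGB2HSV)
    X,Y,Z=CC[...,0],CC[...,1],CC[...,2]
    # dock top points at z~62
    w=(X>250)&(X<800)&(Y>-60)&(Y<320)
    for name,lo,hi in(('roof',57,66),('block',82,92)):
        m=w&(Z>lo)&(Z<hi)&(hsv[...,1]<90)&(Y>40)
        n,l,s,c=cv2.connectedComponentsWithStats(m.astype(np.uint8)); k=1+s[1:,4].argmax()
        print(nm,name,s[k,4],rect(CC[l==k]),np.median(Z[l==k]))
    org=cv2.inRange(hsv,(8,150,90),(20,255,255))>0
    org&=(X>300)&(X<850)&(np.abs(Y)<330)
    n,l,s,c=cv2.connectedComponentsWithStats(org.astype(np.uint8))
    for k in range(1,n):
        if s[k,4]>25: 
            P=CC[l==k]; print(nm,'orange',s[k],np.round(c[k]),np.round(np.median(P,0)),rect(P[P[:,2]>34]) if (P[:,2]>34).sum()>5 else'')
    # height comps 34..44 not dock = spare, packs
    m=(Z>34)&(Z<45)&(X>300)&(X<850)&(Y>-400)&(Y<320)
    n,l,s,c=cv2.connectedComponentsWithStats(m.astype(np.uint8))
    for k in range(1,n):
        if s[k,4]>80: print(nm,'h40',s[k],np.round(np.median(CC[l==k],0)),rect(CC[l==k]))
    red=cv2.inRange(hsv,(0,170,90),(6,255,255))>0
    m=red&(Z>90)&(X>300)&(Y>0)&(X<800)&(Y<320)
    print(nm,'ball',m.sum(),np.nanmean(CC[m],0) if m.any() else'')
a=cv2.resize(f['pixels'][180:300,215:455],(720,360),interpolation=cv2.INTER_CUBIC)
cv2.imwrite('pics/c0.png',a[:,:,::-1])
E
```

```text
bench z -0.1391736057670414
top roof 3093 (array([591.9, 185.3]), array([116. , 218.3]), 83.4) 61.512484816662436
top block 379 (array([574.4, 210.1]), array([49.7, 70.4]), 84.0) 86.37352399825795
top orange [280 213  24  19  65] [294. 226.] [629.  78.  39.] (array([649.7,  92.7]), array([56.3, 50.8]), 83.1)
top orange [307 214   4  19  32] [309. 223.] [643.  47.  39.] (array([644.5,  47.6]), array([ 4.2, 48.3]), 82.9)
top orange [412 239  14  22  70] [421. 250.] [ 569. -249.   39.] (array([ 574.7, -239.4]), array([55.7, 30. ]), 3.9)
top orange [384 241  29  23 291] [397. 252.] [ 566. -185.   39.] (array([ 568.2, -186. ]), array([55.2, 65.6]), 6.7)
top h40 [366 165  51  36 579] [ 755. -167.   36.] (array([ 753.9, -168.8]), array([131.9,  75.4]), 76.3)
top h40 [280 210  31  24 604] [650.  83.  39.] (array([650.2,  83.1]), array([76.4, 56.5]), 83.5)
top h40 [385 238  48  26 955] [ 571. -213.   39.] (array([ 571.3, -213.2]), array([ 56.1, 120.4]), 6.5)
top h40 [273 262  32  25 644] [511.  98.  40.] (array([510.9,  99.4]), array([76.9, 56.3]), 83.5)
top h40 [ 319  293   46   51 1037] [39
[... 976 characters left out ...]
, 59.4]), 83.3)
scene h40 [272 189  49  36 831] [407. -40.  40.] (array([401.9, -38.8]), array([ 59.4, 122.2]), 51.0)
scene h40 [341 225  36  21 625] [516.  97.  40.] (array([512.5,  97.8]), array([76.6, 62.1]), 82.7)
scene h40 [ 186  247   58   26 1125] [ 577. -215.   40.] (array([ 571.8, -214.1]), array([ 62.7, 118.1]), 5.9)
scene h40 [ 339  269   97   31 1008] [663.  91.  40.] (array([664. , 138.3]), array([192.2,  71.2]), 83.0)
scene h40 [202 313  30  29 347] [ 754. -191.   38.] (array([ 753.4, -190.3]), array([64.8, 50.9]), 38.4)
scene h40 [233 315  35  32 418] [ 766. -134.   35.] (array([ 764.4, -137.3]), array([57.7, 75.2]), 75.8)
scene ball 74 [561.70501497 209.95632699 158.07861483]
```

View pics/c0.png

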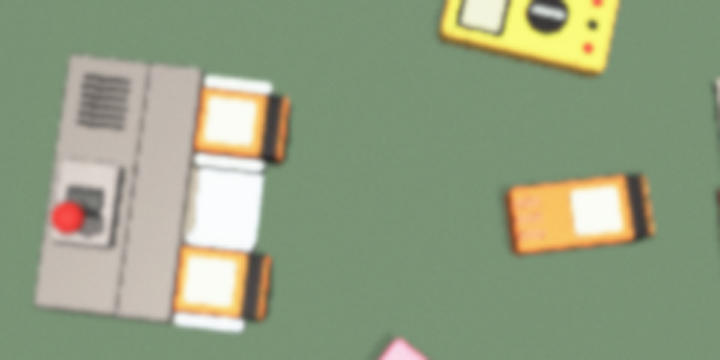

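Both docked packs show their tails about 15.5 mm in front of the mouth line, so they are home and bay1 is the empty one. I'll start by turning the tool 75° and moving over the spare.

Call:
send_rows --steps '[[[0, 0, 0, -0.99, 1], [0, 0, 0, -0.99, 1], [0, 0, 0, -0.99, 1], [0, 0, 0, -0.99, 1], [0, 0, 0, -0.99, 1]]]' --squeeze 25

```text
time_s: 0.52
ee_pos: [214.2, -533.3, 213.5]
ee_rot: [-180.0, -0.0, 56.2]
force: [0.8, -0.2, -0.8]
gripper_width: 91.4
gripper_force: 0.0
```

Call:
send_rows --steps '[[[0, 0, 0, -0.99, 1], [0, 0, 0, -0.99, 1], [0, 0, 0, -0.99, 1], [0, 0, 0, -0.99, 1], [0, 0, 0, -0.99, 1]]]'

```text
time_s: 0.93
ee_pos: [214.1, -533.3, 213.4]
ee_rot: [-180.0, -0.1, 90.3]
force: [0.3, 0.7, -0.0]
gripper_width: 91.2
gripper_force: 0.0
```

Call:
send_rows --steps '[[[0, 0, 0, -0.95, 1], [0.4, 0.65, 0, 0, 1], [0.4, 0.65, 0, 0, 1], [0.4, 0.65, 0, 0, 1], [0.4, 0.65, 0, 0, 1]]]'

```text
time_s: 1.35
ee_pos: [310.9, -457.3, 213.5]
ee_rot: [-180.0, -0.0, 96.4]
force: [0.5, -0.8, -0.4]
gripper_width: 91.2
gripper_force: 0.0
```

Call:
send_rows --steps '[[[0.4, 0.65, 0, 0, 1], [0.4, 0.65, 0, 0, 1], [0.4, 0.65, 0, 0, 1], [0.4, 0.65, 0, 0, 1], [0.4, 0.65, 0, 0, 1]]]'

```text
time_s: 1.77
ee_pos: [431.3, -362.9, 213.6]
ee_rot: [-180.0, -0.0, 96.5]
force: [-0.2, -0.3, 1.0]
gripper_width: 91.0
gripper_force: 0.0
```

Call:
send_rows --steps '[[[0.4, 0.65, 0, 0, 1], [0.4, 0.65, 0, 0, 1], [0.4, 0.65, 0, 0, 1], [0.4, 0.65, 0, 0, 1], [0.4, 0.65, 0, 0, 1]]]'

```text
time_s: 2.18
ee_pos: [551.5, -268.8, 213.5]
ee_rot: [-179.9, -0.0, 96.5]
force: [0.0, -0.5, -0.6]
gripper_width: 91.5
gripper_force: 0.0
```

Call:
send_rows --steps '[[[0, 0, 0, 0, 1], [0, 0, 0, 0, 1]]]'

```text
time_s: 2.35
ee_pos: [551.3, -268.9, 213.1]
ee_rot: [-179.9, -0.0, 96.6]
force: [-0.6, 0.8, 0.0]
gripper_width: 90.8
gripper_force: 0.0
```

Call:
send_rows --steps '[[[0.44, 0.66, 0, 0, 1], [0, 0, 0.8, 0, 1], [0, 0, 0.8, 0, 1], [0, 0, 0.8, 0, 1], [0, 0, 0.8, 0, 1]]]'

```text
time_s: 2.77
ee_pos: [573.7, -250.4, 84.8]
ee_rot: [-180.0, 0.0, 96.4]
force: [0.8, -0.2, -0.2]
gripper_width: 91.2
gripper_force: 0.0
```

Call:
send_rows --steps '[[[0, 0, 0.8, 0, 1], [0, 0, 0.6, 0, 1], [0, 0, 0.4, 0, 1], [0, 0, 0, 0, 1]]]'

```text
time_s: 3.1
ee_pos: [571.0, -249.3, 10.0]
ee_rot: [-179.6, -0.2, 96.4]
force: [0.0, 0.7, 0.6]
gripper_width: 91.4
gripper_force: 0.0
```

Call:
send_rows --steps '[[[0, 0, 0, 0, 0.3], [0, 0, 0, 0, 0.3], [0, 0, 0, 0, 0.3], [0, 0, 0, 0, 0.3], [0, 0, 0, 0, 0.3]]]'

```text
time_s: 3.52
ee_pos: [575.5, -249.9, 15.2]
ee_rot: [179.9, 0.1, 96.5]
force: [0.2, 0.2, -0.2]
gripper_width: 60.6
gripper_force: 0.0
```

```bash
python3 - <<'E'
from h import *
s=env.state(); print(s['time_s'],s['ee_pos'],s['ee_rot'],s['gripper_width'],s['gripper_force'],s['force'])
f=grab('scene',1); a=cv2.resize(f['pixels'][180:330,130:450],(800,375)); cv2.imwrite('pics/c1.png',a[:,:,::-1])
E
```

```text
3.5167 [ 575.48554981 -249.87642944   15.22916997] [1.79893494e+02 7.07127999e-02 9.64746543e+01] 60.63554139545223 0.0 [ 0.18718309  0.2272731  -0.24916118]
```

View pics/c1.png

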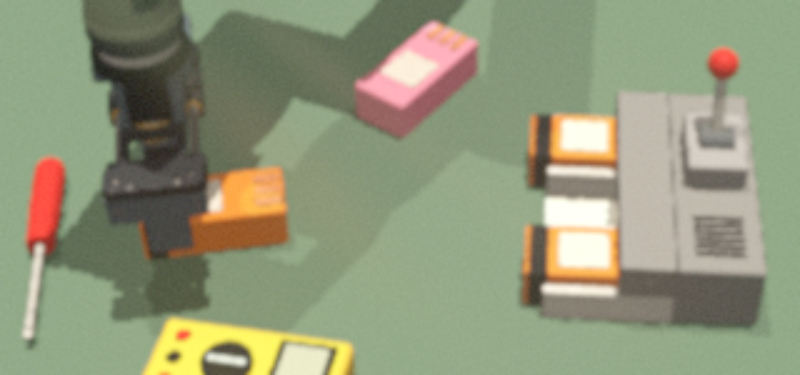

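The open fingers straddle the spare (crop 170,220), clear of the screwdriver and the meter. Next I'll close the grip and measure the bay mouth from the rails.

Call:
send_rows --steps '[[[0, 0, 0, 0, 0.3], [0, 0, 0, 0, 0.3], [0, 0, 0, 0, 0.3]]]' --squeeze 30

```text
time_s: 3.82
ee_pos: [576.0, -249.9, 15.1]
ee_rot: [179.9, 0.1, 96.5]
force: [0.3, -0.6, 5.3]
gripper_width: 55.8
gripper_force: 29.9
```

Call:
send_rows --steps '[[[0, 0, 0, 0.5, 0.3], [0, 0, 0, 0.5, 0.3], [0, 0, 0, 0.5, 0.3], [0, 0, 0, 0.4, 0.3], [0, 0, 0, 0, 0.3]]]'

```text
time_s: 4.23
ee_pos: [575.1, -249.2, 15.1]
ee_rot: [180.0, -0.0, 83.3]
force: [-1.3, 1.6, 7.7]
gripper_width: 55.9
gripper_force: 29.9
```

Call:
send_rows --steps '[[[0.5, -0.2, 0, 0, 0.3], [0.5, -0.2, 0, 0, 0.3], [0.5, -0.2, 0, 0, 0.3], [0.5, -0.2, 0, 0, 0.3], [0.5, 0, 0, 0, 0.3]]]'

```text
time_s: 4.65
ee_pos: [554.1, -147.3, 15.1]
ee_rot: [179.9, 0.2, 83.4]
force: [-0.9, -4.4, 5.9]
gripper_width: 55.7
gripper_force: 29.9
```

Call:
send_rows --steps '[[[0.5, 0, 0, 0, 0.3], [0.5, 0, 0, 0, 0.3], [0.5, 0, 0, 0, 0.3], [0.5, 0, 0, 0, 0.3], [0, 0, 0, 0, 0.3]]]'

```text
time_s: 5.07
ee_pos: [565.0, -64.5, 15.1]
ee_rot: [179.9, -0.1, 83.5]
force: [0.0, 5.5, 7.3]
gripper_width: 56.1
gripper_force: 29.9
```

```bash
python3 - <<'E'
from h import *
s=env.state(); print(s['time_s'],s['ee_pos'],s['ee_rot'],s['gripper_width'],s['gripper_force'],s['force'])
f0=load('top',0); f=grab('top',2); O=np.array([578.9,68.6]); th=np.radians(-6.5); R=np.array([[np.cos(th),-np.sin(th)],[np.sin(th),np.cos(th)]])
def dockc(C): return (C[...,:2]-O)@R
C=cloud(f0); D=dockc(C); Z=C[...,2]
m=(Z>26)&(Z<33)&(np.abs(D[...,0])<130)&(D[...,1]>-20)&(D[...,1]<58)
x=D[m]; print('rails',m.sum(),np.percentile(x,[0,2,50,98,100],axis=0).round(1).tolist()); print(np.histogram(x[:,0],np.arange(-115,116,5))[0])
# free floor in bay1
m=(Z>-4)&(Z<8)&(np.abs(D[...,0])<45)&(D[...,1]>5)&(D[...,1]<50); print('floor x',np.percentile(D[m][:,0],[0,5,50,95,100]).round(1))
C=cloud(f); D=dockc(C); Z=C[...,2]
hsv=cv2.cvtColor(f['pixels'],cv2.COLOR_RGB2HSV)
m=(Z>34)&(Z<45)&(np.abs(D[...,0])<50)&(D[...,1]>-150)&(D[...,1]<30)&(cv2.inRange(hsv,(5,90,90),(22,255,255))>0)
r=cv2.minAreaRect(D[m].astype(np.float32)); print('pack',m.sum(),r,D[m].max(0),D[m].min(0))
a=cv2.resize(f['pixels'][190:300,220:400],(720,440),interpolation=cv2.INTER_CUBIC); cv2.imwrite('pics/c2.png',a[:,:,::-1])
E
```

```text
5.0667 [564.97992233 -64.45621075  15.08899396] [ 1.79860350e+02 -5.77445783e-02  8.35137407e+01] 56.09149523437235 29.94240939617157 [0.04525728 5.52056845 7.29716814]
rails 268 [[-109.7, -15.7], [-109.2, -5.7], [30.6, 27.9], [107.7, 56.7], [108.6, 57.8]]
[ 0 33 26  2  0  0  0  1  0  0  0  1  0  0  0 40 25  0  0  0  0  0  0  0
  0  0  0  0  2 33 27 12  0  1  0  0  0  0  1  0  0  0  1 37 26  0]
floor x [-39.9 -26.5   0.8  28.3  42. ]
pack 468 ((-0.49204254150390625, -28.790515899658203), (115.8839340209961, 98.76497650146484), 89.2310791015625) [49.66357179 29.76125336] [-49.27384486 -86.5189067 ]
```

View pics/c2.png

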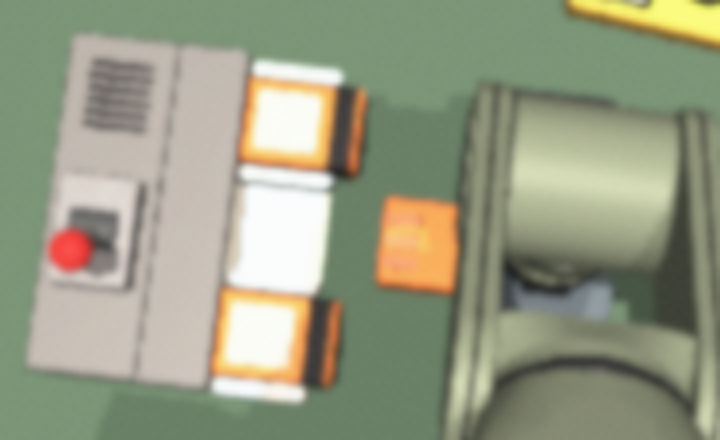

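The spare's nose is at crop (385-455, 195-290), facing bay1. The rails put the bay centre at x ≈ -0.5. I'll check the pack's lateral offset with a cleaner mask.

```bash
python3 - <<'E'
from h import *
f=load('top',2); O=np.array([578.9,68.6]); th=np.radians(-6.5); R=np.array([[np.cos(th),-np.sin(th)],[np.sin(th),np.cos(th)]])
C=cloud(f); D=(C[...,:2]-O)@R; Z=C[...,2]
m=(Z>34)&(Z<45)&(np.abs(D[...,0])<45)&(D[...,1]>-80)&(D[...,1]<-19)
x=D[m];print(m.sum(),cv2.minAreaRect(x.astype(np.float32)),np.percentile(x,[0,2,98,100],axis=0).round(1).tolist())
print('tcp',(env.state()['ee_pos'][:2]-O)@R)
E
```

```text
343 ((-0.6023693084716797, -58.667720794677734), (56.16270065307617, 42.311527252197266), 0.34202662110328674) [[-28.6, -80.0], [-27.1, -79.2], [26.1, -38.7], [27.6, -37.6]]
tcp [   1.21318083 -134.02626991]
```

The pack and the bay centre agree to under 1 mm and 0.4°. Now I'll slide it in.

Call:
send_rows --steps '[[[0.3, 0, 0, 0, 0.3], [0.3, 0, 0, 0, 0.3], [0.3, 0, 0, 0, 0.3], [0.3, 0, 0, 0, 0.3], [0, 0, 0, 0, 0.3]]]'

```text
time_s: 5.53
ee_pos: [570.4, -18.3, 15.1]
ee_rot: [179.9, -0.0, 83.5]
force: [0.1, 3.2, 7.4]
gripper_width: 55.6
gripper_force: 29.9
```

Call:
send_rows --steps '[[[0.3, 0, 0, 0, 0.3], [0.3, 0, 0, 0, 0.3], [0.3, 0, 0, 0, 0.3], [0.3, 0, 0, 0, 0.3], [0, 0, 0, 0, 0.3]]]'

```text
time_s: 5.95
ee_pos: [575.9, 29.4, 15.1]
ee_rot: [179.9, -0.0, 83.5]
force: [-0.2, 3.2, 6.2]
gripper_width: 56.1
gripper_force: 29.9
```

Call:
send_rows --steps '[[[0, 0, 0, 0, 0.85], [0, 0, 0, 0, 0.85], [0, 0, 0, 0, 0.85], [0, 0, 0, 0, 0.85]]]'

```text
time_s: 6.28
ee_pos: [574.2, 28.1, 13.4]
ee_rot: [-179.9, 0.0, 83.4]
force: [-0.1, 0.0, 0.3]
gripper_width: 76.9
gripper_force: 0.0
```

Call:
send_rows --steps '[[[0, 0, -0.5, 0, 0.85], [0, 0, -0.5, 0, 0.85], [0, 0, -0.5, 0, 0.85], [-0.8, 0, 0, 0, 0], [-0.8, 0, 0, 0, 0]]]'

```text
time_s: 6.7
ee_pos: [568.3, -35.1, 75.2]
ee_rot: [179.8, -0.0, 83.6]
force: [1.1, -0.8, -0.0]
gripper_width: 67.3
gripper_force: 0.0
```

Call:
send_rows --steps '[[[0, 0, 0, 0, 0], [0, 0, 0, 0, 0], [0, 0, 0, 0, 0], [0, 0, 0, 0, 0], [0, 0, 0, 0, 0]]]'

```text
time_s: 7.12
ee_pos: [567.4, -34.4, 73.7]
ee_rot: [-180.0, -0.0, 83.5]
force: [-0.2, 0.8, -0.1]
gripper_width: 33.9
gripper_force: 0.0
```

Call:
send_rows --steps '[[[0, 0, 0.5, 0, 0], [0, 0, 0.5, 0, 0], [0, 0, 0.4, 0, 0], [0, 0, 0, 0, 0], [0, 0, 0, 0, 0]]]'

```text
time_s: 7.53
ee_pos: [567.0, -34.6, 17.3]
ee_rot: [-179.9, 0.0, 83.5]
force: [0.0, -0.0, -0.5]
gripper_width: 1.6
gripper_force: 0.0
```

Call:
send_rows --steps '[[[0.3, 0, 0, 0, 0], [0.3, 0, 0, 0, 0], [0.3, 0, 0, 0, 0], [0.3, 0, 0, 0, 0], [0.3, 0, 0, 0, 0]]]'

```text
time_s: 7.95
ee_pos: [575.0, 25.6, 18.9]
ee_rot: [179.9, 0.0, 83.5]
force: [0.2, -2.4, 2.2]
gripper_width: 0.6
gripper_force: 1.8
```

Call:
send_rows --steps '[[[0.1, 0, 0, 0, 0], [0.1, 0, 0, 0, 0], [0, 0, 0, 0, 0]]]'

```text
time_s: 8.2
ee_pos: [575.4, 33.5, 18.0]
ee_rot: [180.0, -0.0, 83.4]
force: [0.6, 0.1, -0.2]
gripper_width: 0.4
gripper_force: 0.0
```

Call:
send_rows --steps '[[[0.08, 0, 0, 0, 0], [0, 0, 0, 0, 0]]]'

```text
time_s: 8.37
ee_pos: [575.4, 35.8, 17.8]
ee_rot: [-180.0, -0.0, 83.4]
force: [-0.4, 0.3, -0.5]
gripper_width: 0.2
gripper_force: 0.0
```

Call:
send_rows --steps '[[[0.06, 0, 0, 0, 0], [0, 0, 0, 0, 0]]]'

```text
time_s: 8.53
ee_pos: [575.5, 36.4, 17.8]
ee_rot: [-180.0, 0.1, 83.5]
force: [-0.4, -6.3, 1.8]
gripper_width: 0.5
gripper_force: 3.1
```

Call:
send_rows --steps '[[[0.06, 0, 0, 0, 0], [0, 0, 0, 0, 0]]]'

```text
time_s: 8.7
ee_pos: [575.5, 36.5, 17.9]
ee_rot: [-179.9, 0.4, 83.5]
force: [-1.4, -13.9, 3.2]
gripper_width: 0.3
gripper_force: 7.3
```

The pack is against the stop: force rose to 14 N with no further motion. I'll back off, raise, and check all three packs.

Call:
send_rows --steps '[[[-0.6, 0, 0, 0, 0], [-0.6, 0, -0.5, 0, 0], [0, 0, -0.9, 0, 0], [0, 0, -0.9, 0, 0], [0, 0, -0.9, 0, 0]]]'

```text
time_s: 9.12
ee_pos: [570.0, -7.8, 146.8]
ee_rot: [-179.9, -0.0, 83.3]
force: [0.4, 0.0, 0.7]
gripper_width: 0.7
gripper_force: 0.0
```

Call:
send_rows --steps '[[[0, -0.6, -0.7, 0, 0], [0, -0.6, -0.7, 0, 0], [0, -0.8, 0, 0, 0], [0, 0, 0, 0, 0], [0, 0, 0, 0, 0]]]'

```text
time_s: 9.53
ee_pos: [490.0, 2.1, 202.4]
ee_rot: [180.0, -0.0, 83.4]
force: [-0.4, 0.5, -1.3]
gripper_width: 0.3
gripper_force: 0.0
```

```bash
python3 - <<'E'
from h import *
s=env.state(); O=np.array([578.9,68.6]); th=np.radians(-6.5); R=np.array([[np.cos(th),-np.sin(th)],[np.sin(th),np.cos(th)]])
print('tcp',s['ee_pos'],(s['ee_pos'][:2]-O)@R,s['time_s'])
for n in('top','scene'):
    f=grab(n,3); C=cloud(f); D=(C[...,:2]-O)@R; Z=C[...,2]
    for xc in(-70,0,70):
        m=(Z>35)&(Z<45)&(np.abs(D[...,0]-xc)<22)&(D[...,1]>-80)&(D[...,1]<50)
        if m.any(): print(n,xc,m.sum(),'tail',np.percentile(D[m][:,1],[0,1,3]).round(1))
    hsv=cv2.cvtColor(f['pixels'],cv2.COLOR_RGB2HSV)
    m=(cv2.inRange(hsv,(0,150,70),(7,255,255))>0)&(Z>120)&(Z<175)&(np.abs(D[...,0])<90)&(D[...,1]>100)&(D[...,1]<180)
    if m.any(): print('ball',m.sum(),D[m].min(0),D[m].max(0),Z[m].max())
    if n=='scene': a=cv2.resize(f['pixels'][150:330,250:490],(800,600),interpolation=cv2.INTER_CUBIC); cv2.imwrite('pics/c3.png',a[:,:,::-1])
E
```

```text
tcp [489.97939694   2.08866707 202.37843289] [-80.81971195 -76.14988652] 9.5333
top -70 294 tail [3.3 4.2 6.1]
top 0 248 tail [ 8.8 11.2 11.9]
top 70 407 tail [-15.7 -15.1 -13.7]
ball 75 [-50.46181922 128.38829353] [-30.05634538 149.250371  ] 167.03052476217658
scene -70 397 tail [-16.3 -15.9 -15.1]
scene 0 429 tail [-16.1 -15.7 -14. ]
scene 70 511 tail [-17.2 -16.7 -15.1]
ball 93 [-43.12700617 128.70377394] [-26.18705318 149.54677175] 164.32063174170503
```

View pics/c3.png

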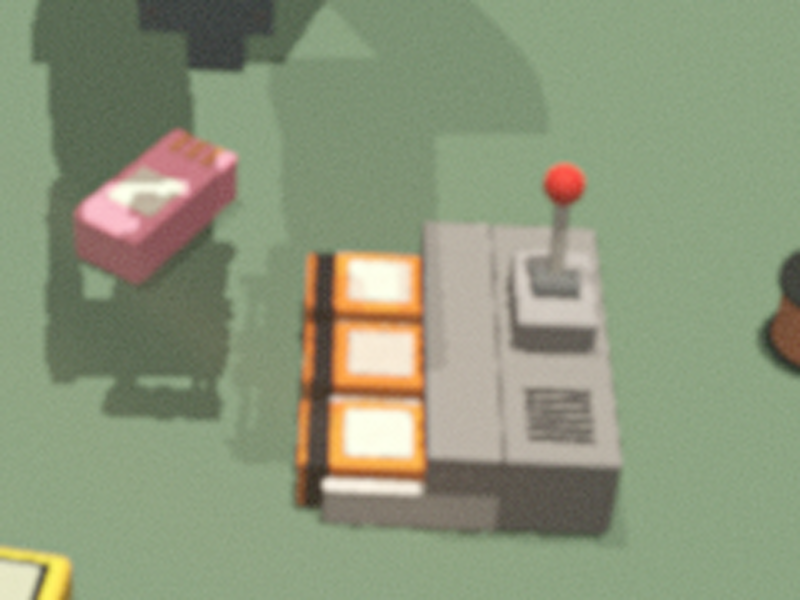

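All three tails line up at dock y ≈ -16, so every pack is home. The lever ball is at x ≈ -40, y ≈ 139, z ≈ 151. Next I'll go behind its -x side and push it over.

Call:
send_rows --steps '[[[0.7, 0, 0, 0, 0], [0.7, 0, 0, 0, 0], [0.7, 0, 0, 0, 0], [0.7, 0, 0, 0, 0], [0.7, 0, 0, 0, 0]]]'

```text
time_s: 10.05
ee_pos: [508.2, 142.3, 200.9]
ee_rot: [-179.9, 0.0, 83.4]
force: [0.1, 0.8, 0.4]
gripper_width: 0.5
gripper_force: 0.0
```

Call:
send_rows --steps '[[[0.7, 0, 0, 0, 0], [0.7, 0, 0, 0, 0], [0.5, 0, 0, 0, 0], [0, 0, 0, 0, 0], [0, 0, 0, 0, 0]]]'

```text
time_s: 10.47
ee_pos: [516.4, 217.1, 200.6]
ee_rot: [-179.9, 0.1, 83.5]
force: [1.0, -0.3, 1.0]
gripper_width: 0.4
gripper_force: 0.0
```

Call:
send_rows --steps '[[[0, 0, 0.6, 0, 0], [0, 0, 0.6, 0, 0], [0, 0, 0.5, 0, 0], [0, 0, 0, 0, 0], [0, 0, 0, 0, 0]]]'

```text
time_s: 10.88
ee_pos: [515.7, 215.1, 133.0]
ee_rot: [-179.9, 0.1, 83.3]
force: [1.0, -0.2, 0.2]
gripper_width: 0.2
gripper_force: 0.0
```

Call:
send_rows --steps '[[[0, 0.2, 0, 0, 0], [0, 0.2, 0, 0, 0], [0, 0.2, 0, 0, 0], [0, 0.1, 0, 0, 0], [0, 0, 0, 0, 0]]]'

```text
time_s: 11.3
ee_pos: [545.6, 213.0, 134.5]
ee_rot: [179.9, -0.0, 83.4]
force: [-0.1, 0.1, 0.1]
gripper_width: 0.3
gripper_force: 0.0
```

Call:
send_rows --steps '[[[0, 0.2, 0, 0, 0], [0, 0.2, 0, 0, 0], [0, 0.2, 0, 0, 0], [0, 0.1, 0, 0, 0], [0, 0, 0, 0, 0]]]'

```text
time_s: 11.72
ee_pos: [573.0, 209.7, 133.7]
ee_rot: [179.9, -0.0, 83.4]
force: [-0.5, -0.3, 0.2]
gripper_width: 0.5
gripper_force: 0.0
```

Call:
send_rows --steps '[[[0, 0.1, 0, 0, 0], [0, 0, 0, 0, 0]]]'

```text
time_s: 11.88
ee_pos: [576.0, 209.3, 133.6]
ee_rot: [-180.0, 0.0, 83.4]
force: [-0.2, 0.3, -1.5]
gripper_width: 0.2
gripper_force: 0.0
```

Call:
send_rows --steps '[[[0, 0.08, 0, 0, 0], [0, 0, 0, 0, 0]]]'

```text
time_s: 12.05
ee_pos: [579.0, 209.0, 133.8]
ee_rot: [180.0, 0.0, 83.4]
force: [0.1, 0.1, 0.5]
gripper_width: 0.5
gripper_force: 0.1
```

Call:
send_rows --steps '[[[0, 0.06, 0, 0, 0], [0, 0, 0, 0, 0]]]'

```text
time_s: 12.22
ee_pos: [581.3, 208.8, 133.9]
ee_rot: [180.0, 0.0, 83.4]
force: [-0.3, 0.2, -0.3]
gripper_width: 0.4
gripper_force: 0.2
```

Call:
send_rows --steps '[[[0, 0.05, 0, 0, 0], [0, 0, 0, 0, 0]]]'

```text
time_s: 12.38
ee_pos: [583.3, 208.5, 133.9]
ee_rot: [180.0, 0.0, 83.4]
force: [-1.2, 0.8, -0.3]
gripper_width: 0.6
gripper_force: 0.2
```

Call:
send_rows --steps '[[[0, 0.05, 0, 0, 0], [0, 0, 0, 0, 0]]]'

```text
time_s: 12.55
ee_pos: [585.4, 208.3, 133.9]
ee_rot: [180.0, 0.0, 83.4]
force: [-0.7, -0.0, -0.3]
gripper_width: 0.6
gripper_force: 0.2
```

```bash
cat > lev.py <<'E'
from h import *
import sys
s=env.state(); O=np.array([578.9,68.6]); th=np.radians(-6.5); R=np.array([[np.cos(th),-np.sin(th)],[np.sin(th),np.cos(th)]])
print('tcp',s['ee_pos'],(s['ee_pos'][:2]-O)@R,s['force'])
for n in('scene','top'):
    f=grab(n,sys.argv[1]); C=cloud(f); D=(C[...,:2]-O)@R; Z=C[...,2]
    hsv=cv2.cvtColor(f['pixels'],cv2.COLOR_RGB2HSV)
    m=(cv2.inRange(hsv,(0,150,70),(7,255,255))>0)&(Z>120)&(Z<175)&(np.abs(D[...,0])<90)&(D[...,1]>100)&(D[...,1]<180)
    if m.any():
        vu=np.argwhere(m); c=(vu.min(0)+vu.max(0))/2
        p=plane(f,[(c[1],c[0])],145)[0]; print(n,m.sum(),'ball centre if z=145',((p[:2]-O)@R).round(1),'cloud',D[m].min(0).round(1),D[m].max(0).round(1),Z[m].max())
    for xc in(-70,0,70):
        k=(Z>35)&(Z<45)&(np.abs(D[...,0]-xc)<22)&(D[...,1]>-80)&(D[...,1]<50)
        if k.any(): print(n,xc,'tail',np.percentile(D[k][:,1],[0,1,3]).round(1))
E
python3 lev.py 4
```

```text
tcp [585.37935171 208.27908495 133.88752414] [ -9.37441981 139.51469107] [-0.66280109 -0.03927249 -0.26860486]
scene 104 ball centre if z=145 [ 10.7 139.5] cloud [  6.  128.3] [ 26.3 148.1] 161.33064644302158
scene -70 tail [-17.2 -16.  -15.2]
scene 0 tail [-16.1 -15.7 -14. ]
scene 70 tail [-17.2 -16.7 -15.2]
top -70 tail [-15.5 -14.6 -13.3]
top 0 tail [-14.7 -13.9 -12.7]
top 70 tail [-15.6 -14.9 -13.5]
```

Call:
send_rows --steps '[[[0, 0.05, 0, 0, 0], [0, 0, 0, 0, 0]]]'

```text
time_s: 12.82
ee_pos: [587.1, 208.1, 133.9]
ee_rot: [-180.0, 0.0, 83.4]
force: [-0.6, -0.2, -0.0]
gripper_width: 0.7
gripper_force: 0.4
```

Call:
send_rows --steps '[[[0, 0.05, 0, 0, 0], [0, 0, 0, 0, 0]]]'

```text
time_s: 12.98
ee_pos: [587.4, 208.0, 133.8]
ee_rot: [-179.8, 0.0, 83.4]
force: [-4.8, 0.6, 2.3]
gripper_width: 0.5
gripper_force: 2.8
```

Call:
send_rows --steps '[[[0, 0.03, 0, 0, 0], [0, 0, 0, 0, 0]]]'

```text
time_s: 13.15
ee_pos: [587.5, 208.0, 133.8]
ee_rot: [-179.6, 0.0, 83.4]
force: [-7.3, 0.5, 3.5]
gripper_width: 0.5
gripper_force: 4.1
```

The lever has hit its end stop: force is rising with no motion. I'll retreat to -x and up, then check.

Call:
send_rows --steps '[[[0, -0.4, 0, 0, 0], [0, -0.6, 0, 0, 0], [0, -0.6, -0.6, 0, 0], [0, -0.6, -0.8, 0, 0], [0, -0.6, -0.8, 0, 0]]]'

```text
time_s: 13.57
ee_pos: [478.0, 220.4, 222.4]
ee_rot: [-180.0, 0.1, 83.4]
force: [-0.0, 0.9, 0.6]
gripper_width: 0.3
gripper_force: 0.0
```

Call:
send_rows --steps '[[[0, -0.6, -0.4, 0, 0], [0, 0, 0, 0, 0], [0, 0, 0, 0, 0], [0, 0, 0, 0, 0]]]'

```text
time_s: 13.9
ee_pos: [455.7, 223.3, 237.6]
ee_rot: [179.9, 0.0, 83.4]
force: [0.9, 0.1, -0.4]
gripper_width: 0.5
gripper_force: 0.0
```

```bash
python3 lev.py 5; python3 - <<'E'
from h import *
a=load('scene',5)['pixels'][150:330,130:490]; cv2.imwrite('pics/c5.png',cv2.resize(a,(800,400),interpolation=cv2.INTER_CUBIC)[:,:,::-1])
E
```

```text
tcp [455.71247359 223.25033184 237.61481445] [-139.90257379  139.71099331] [ 0.89837582  0.12379387 -0.42974595]
scene 101 ball centre if z=145 [ 12.3 139.4] cloud [ 10.9 128. ] [ 28.2 148.1] 161.77260122660687
scene -70 tail [-17.2 -16.  -15.2]
scene 0 tail [-16.1 -15.7 -14.1]
scene 70 tail [-17.2 -16.6 -15.2]
top 68 ball centre if z=145 [ 13.5 140.4] cloud [  2.6 129.2] [ 22.5 149.2] 162.35388020980986
top -70 tail [-15.5 -14.6 -13.5]
top 0 tail [-14.7 -13.9 -12.7]
top 70 tail [-15.7 -14.7 -13.4]
```

View pics/c5.png

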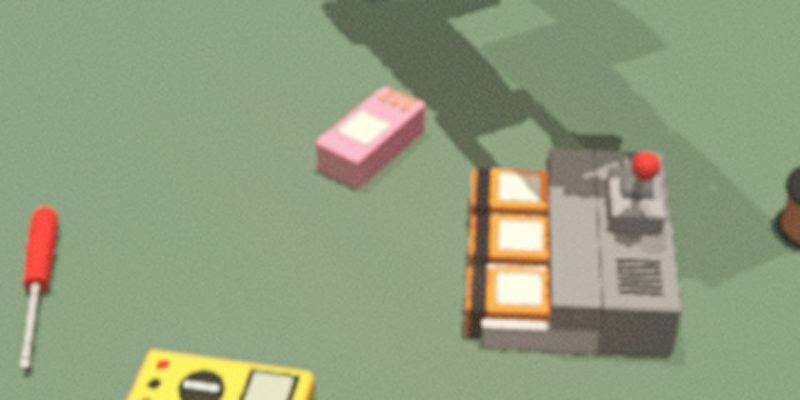

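The lever ball (crop 645,165) measures x ≈ 13 mm, against 13.5 mm at fully on. All three packs are home, the bystanders look undisturbed, and the robot is clear of everything.

```bash
python3 -c "
from workcell import env
print(env.job_done())"
```

```text
the job is handed in; nothing more can be done
None
```

I slid the spare pack home into the middle bay (bay1), found the other two packs already home, threw the lever fully over, and handed the job in at about 14 s; no verdict came back.

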